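# Gauge the centrifuge sleeves with the bench caliper

## Robot

A 6-joint arm with a two-finger parallel gripper is mounted at the origin on the work surface. World frame = base frame: x ahead of the robot, y to its left, z up, the work surface at z = 0. Lengths are in m, angles in rad, forces in N, time in s.
With the tool pointing down it reaches from about 0.275 to 0.725 m from the base axis. Payload 15.9 kg.
Tool frame: the origin (TCP) lies between the finger pads, 19 mm behind the fingertips; this is the grasp point; z points along the fingers, y is the line along which they close (so a half turn about z gives the same grasp; the last joint's range is limited). The gripper opens to 85 mm and grips with 20 to 120 N. Pads are 22 mm wide; open, the fingers measure 114 mm over their backs; the gripper's body (76 mm by 85 mm) begins 54 mm behind the grasp point. The pads swing forward as they close: fully open they stand 13 mm farther back than shut.
Start: joints at [-1.103, 0.213, -0.034, 1.323, 0, 1.571], TCP at [0.225, -0.446, 0.25] pointing down, gripper open.
Joint ranges: [-2.98, 2.98], [-0.74, 1.72], [-1.14, 1.35], [-2.1, 2.04], [-1.57, 1.44], [-3.14, 3.14]. Speed limits (rad/s): [1.89, 1.89, 2.39, 2.57, 3.14, 3.14].

## Interface

Orientations are given as a 3x3 rotation matrix whose columns are the frame's x, y, z axes.
In Python, from rig import ctrl, vision gives the robot as it stands. Calls block until the motion is done:
- ctrl.move_to(position, orientation): joint-space move of the TCP to a pose.
- ctrl.move_straight(position, attitude=None, v=0.15, guard=None): straight line of the TCP; attitude=None keeps the orientation; v is the mean speed in m/s. With guard (N) it stops when the force on the tool has changed by that much, and returns True; else False.
- ctrl.move_joints(angles): joint-space move.
- ctrl.set_gripper(opening, newtons=None): opening from 0.0 (shut) to 1.0 (fully open); newtons is the grip in N (None keeps the last); returns when the fingers have stopped.
- ctrl.pause(seconds).
- ctrl.inverse_kinematics(position, orientation): joint angles nearest the present ones, or None.
- vision.grab_frame(name): name is "side" or "top" or "wrist"; returns a dict with "frame" (384x512x3 uint8, red, green, blue), "z_map" (384x512 float32, m along the optical axis (not along the pixel's ray), 0 where there is no reading), "fovy" (degrees; the focal length in pixels is half the picture's height over the tangent of half this angle, whatever the lens; pixels are square), "cx", "cy" (the principal point, pixels), "world_from_camera" (4x4, takes a point from camera to world coordinates); the wrist camera has in their place "T_tool_cam" (4x4, takes a point from camera to tool coordinates, whose origin is the TCP and whose axes are the flange's). Camera axes: x right, y down, z forward; pixel columns grow to the right and rows downward; lengths in m; the calibration is good to about 2 mm. A picture is of the moment at which its call begins: read the wrist's pose just before it.
A pose or a line that the arm cannot do raises ctrl.PlanningError and nothing moves.
- ctrl.job_done(): hands the job in; it is judged then, once.
Trained networks look in the newest picture that a camera, given by its name, has taken for a name from the list of things; names that differ only in an ending like _2 or _b are one class to them, and where a whole thing is asked for, a point or a joint stands for the part that bears it (a point fixed in the world has none). Each returns a list of dicts, best first, with "score" (0 to 1); they miss things now and then, are a little off and sometimes report something else, mostly with a low value. They report only what shows in the picture. A call takes as long as a camera call. They do not tell look-alikes from the thing itself.
- vision.trace(camera, label): "mask" (384x512 bool, what is visible of it).
- vision.landmark_of(camera, label): "point" ([x, y, z] in m, in world coordinates, good to about 4 mm: a listed point, or the origin of a listed thing).
Readings, each from a call of its own:
- ctrl.current_t(): time.
- ctrl.current_joint_positions(): joint angles.
- ctrl.current_joint_vel(): joint speeds.
- ctrl.current_joint_efforts(): joint torques, N m.
- ctrl.current_ee_pos(): TCP position.
- ctrl.current_tool_rot(): TCP orientation.
- ctrl.current_wrist_force(): force on the tool from outside, world axes, zero at the start.
- ctrl.current_torque(): the same for the moment, N m.
- ctrl.current_opening(): opening from 0.0 (shut) to 1.0 (fully open).
- ctrl.current_grasp_force(): force on a finger pad.
Only numpy, scipy, OpenCV 4.12 (cv2) and the standard library are available. Lean on these libraries where they do the work, as an engineer would, in place of code of your own. Each camera call takes 0.05 s, during which the arm holds its last target. There are 200 camera calls.

## Task

Lift the lid off the tin by its knob and lay it on the blue mat, then check the centrifuge sleeves inside one after another, in the order lilac, red, grey (one may be missing): stand the sleeve upright on the counter between the caliper's jaws, gently close the sliding jaw by its orange fin, without tilting it, until both jaws press lightly on the sleeve for a moment, open it again and stand the sleeve upright in the white tray. When all are in the tray, put the lid back centred on the tin; leave the other things on the counter alone.

Things in the scene. Friction and masses are not known exactly. Their poses are not given: they have to be found in the camera images.
- tin: round open aluminium tin, fixed: outer diameter 200, wall 4, height 70 mm, floor 4 mm thick. Origin: centre of its underside on the counter.
- lid: loose steel lid that starts lying on the tin's rim: flat disc of diameter 208, thickness 6 mm, no lip, 0.25 kg, with a black upright knob in the middle, diameter 24 mm, from 6 to 36 mm above the disc's underside. Origin: centre of the disc's underside.
- mat: blue square mat fixed flat on the counter, 220 x 220 x 3 mm, where the lid is to lie meanwhile. Origin: centre of its underside.
- tray: white shallow open tray, fixed: outside 240 mm along its x, 100 mm along its y, wall 4 mm thick and 20 mm high, floor 4 mm thick. Origin: centre of its underside.
- caliper: large steel bench caliper lying flat, fixed. Origin: on the counter under the middle of its bar. The bar runs along its y (230 mm long, 14 mm wide, top 20 mm high). Both jaws are 12 mm thick and reach from the bar to its -x, as far as x = -78 mm, between 6 and 26 mm above the counter: a part stands on the bare counter between them.
- cal_anvil: the caliper's fixed jaw. Origin and axes are those of caliper; its measuring face is the plane y = -60 mm, looking to +y.
- cal_jaw: the caliper's sliding jaw; closes by sliding to the caliper's -y. Origin on the counter below the middle of its fin; its face is 6 mm to -y of the origin, looking to -y. It has play: it rocks about the vertical axis through its origin against a spring (5 N m/rad); untilted, its x axis is parallel to the caliper's x.
- jaw_grip (a point): middle of the sliding jaw's orange thumb fin, 52 mm above the counter, a place for the TCP. The fin stands straight over the bar: 12 mm thick along the caliper's y, 24 mm along x, from 26 to 70 mm above the counter; pinch it from above on its +y and -y faces.
- jaw_face (a point): point on the sliding jaw's face, 50 mm from the bar's middle line, 16 mm above the counter.
- anvil_face (a point): point on the fixed jaw's face, 50 mm from the bar's middle line, 16 mm above the counter; a part stands well when its axis is beside this point.
- cal_slide (a joint): how far the sliding jaw is closed, m: 0 fully open (jaw faces 100 mm apart), growing towards closed; gap = 0.100 - value. Friction 1.5 N holds it where it is left.
- sleeve_lilac: lilac upright cylinder with a white band and a dark bore drawn on its top (solid), a centrifuge sleeve, diameter 30, height 60 mm, about 70 g. It starts upright on the tin's floor (at about 40 mm from the tin's axis), and may be absent. Origin: centre of its underside.
- sleeve_red: red upright cylinder with a white band and a dark bore drawn on its top (solid), a centrifuge sleeve, diameter 34, height 60 mm, about 70 g. It starts upright on the tin's floor (at about 40 mm from the tin's axis), and may be absent. Origin: centre of its underside.
- sleeve_grey: grey upright cylinder with a white band and a dark bore drawn on its top (solid), a centrifuge sleeve, diameter 38, height 60 mm, about 70 g. It starts upright on the tin's floor (at about 40 mm from the tin's axis), and may be absent. Origin: centre of its underside.
- petri: stack of dishes, diameter 90, height 56 mm, a bystander. Origin: centre of its underside.
- red_box: small red box, 70 x 50 x 35 mm, a bystander. Origin: centre of its underside.
- tape: roll of white tape lying flat, diameter 60, height 20 mm, a bystander. Origin: centre of its underside.
Not all that is in view belongs to the job. Leave any green or yellow look-alike of the lid alone.

How it is judged:
By the outcome, as a careful person would: the job done as asked, in the order asked, and still so for the second after the job is handed in, with the robot touching nothing.
Of sleeve_lilac, sleeve_red, sleeve_grey only 2 to 3 are there at a start; the rules pass over those that are not, and their reading is None.
At some moment in a run one of lid may be knocked a few centimetres aside while the robot is not near it.
It also fails if it takes over 210 s, if anything falls off the work surface, if the arm or the gripper's body presses on something with over 40 N, if the wrist force passes 120 N, or if a joint passes its speed limit or range.

## Working session

There is one attempt and no reset: what is moved stays moved. The work goes in short steps, each a Python script; the robot and the scene stay as the last script left them, time stands still between calls to the robot, and variables do not carry over. Pictures are saved under pics/ and viewed, at most 14 in all, crops included, and the job is handed in when it is done.

```bash
ls; mkdir -p pics; cat > h.py <<'E'
import numpy as np, cv2
from rig import ctrl, vision
def shot(cam,fn=None):
    R=ctrl.current_tool_rot(); p=ctrl.current_ee_pos()
    f=vision.grab_frame(cam)
    if 'world_from_camera' in f: T=np.array(f['world_from_camera'])
    else:
        W=np.eye(4); W[:3,:3]=R; W[:3,3]=p; T=W@np.array(f['T_tool_cam'])
    f['T']=T
    if fn: cv2.imwrite('pics/'+fn,f['frame'][:,:,::-1])
    return f
def pts(f,mask):
    v,u=np.nonzero(mask&(f['z_map']>0)); z=f['z_map'][v,u]
    F=192/np.tan(np.radians(f['fovy'])/2)
    c=np.stack([(u-f['cx'])/F*z,(v-f['cy'])/F*z,z,np.ones_like(z)])
    return (f['T']@c)[:3].T
def down(yaw):  # tool y axis (closing line) along world angle yaw
    y=np.array([np.cos(yaw),np.sin(yaw),0]); z=np.array([0,0,-1.]); x=np.cross(y,z)
    return np.stack([x,y,z],1)
E
python3 - <<'E'
from h import *
for cam in ('top','side'):
    f=shot(cam,cam+'0.png')
    for l in ['tin','lid','mat','tray','caliper','cal_anvil','cal_jaw','jaw_grip','jaw_face','anvil_face','petri','red_box','tape']:
        r=vision.landmark_of(cam,l)
        print(cam,l,[(np.round(d['point'],3).tolist(),round(d['score'],2)) for d in r[:3]])
E
```

```text
pics
top tin []
top lid [([0.3, 0.559, 0.003], 0.79), ([0.496, 0.29, 0.069], 0.72), ([0.212, 0.332, -0.005], 0.71)]
top mat [([0.426, -0.02, 0.0], 0.94)]
top tray [([0.446, -0.296, -0.004], 0.67)]
top caliper [([0.687, 0.013, 0.001], 0.57)]
top cal_anvil [([0.686, 0.016, -0.001], 0.23)]
top cal_jaw [([0.685, -0.017, 0.002], 0.43)]
top jaw_grip [([0.687, -0.018, 0.056], 0.64)]
top jaw_face [([0.636, -0.029, 0.013], 0.41)]
top anvil_face [([0.64, -0.053, 0.015], 0.62)]
top petri [([0.737, -0.236, -0.004], 0.83)]
top red_box [([0.585, 0.513, -0.004], 0.73)]
top tape [([0.574, -0.52, 0.001], 0.8)]
side tin [([0.428, -0.024, 0.002], 0.68), ([0.49, 0.286, 0.0], 0.64), ([0.493, 0.292, 0.067], 0.44)]
side lid [([0.212, 0.334, 0.001], 0.66), ([0.495, 0.29, 0.069], 0.59), ([0.297, 0.559, 0.0], 0.59)]
side mat [([0.428, -0.023, 0.002], 0.88)]
side tray [([0.446, -0.292, 0.002], 0.92)]
side caliper [([0.685, 0.008, 0.0], 0.95)]
side cal_anvil [([0.677, 0.01, -0.002], 0.65)]
side cal_jaw [([0.686, -0.012, 0.0], 0.44), ([0.43, -0.024, 0.004], 0.16)]
side jaw_grip [([0.684, -0.014, 0.052], 0.5)]
side jaw_face [([0.637, -0.025, 0.016], 0.53)]
side anvil_face [([0.642, -0.057, 0.016], 0.57)]
side petri [([0.739, -0.235, -0.0], 0.68)]
side red_box [([0.585, 0.514, 0.003], 0.79)]
side tape []
```

View pics/top0.png

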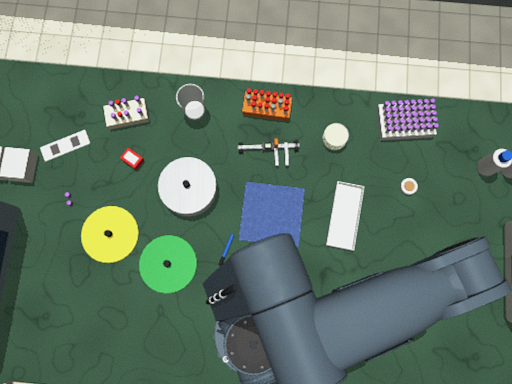

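View pics/side0.png

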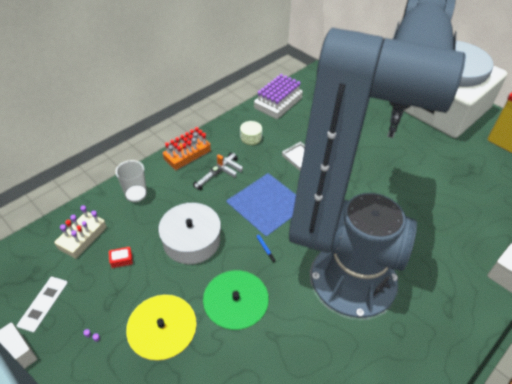

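```bash
python3 - <<'E'
from h import *
f=shot('top')
for l in ['caliper','mat','tray']:
    m=vision.trace('top',l)[0]['mask']; P=pts(f,m)
    if l=='caliper':
        P=P[(P[:,2]>0.012)&(P[:,2]<.024)&(P[:,0]>.672)]
        print(len(P))
    r=cv2.minAreaRect(P[:,:2].astype(np.float32)); print(l,r)
    if l=='caliper': print(cv2.fitLine(P[:,:2].astype(np.float32),cv2.DIST_HUBER,0,.01,.01).ravel())
ctrl.move_to([.46,.27,.30],down(np.arctan2(.29,.49)+np.pi/2))
f=shot('wrist','w1.png')
for l in ['lid','tin']:
    print(l,[(np.round(d['point'],4).tolist(),round(d['score'],2)) for d in vision.landmark_of('wrist',l)])
m=vision.trace('wrist','lid')[0]['mask']; P=pts(f,m)
print(len(P),np.percentile(P[:,2],[1,5,50,95,99]))
K=P[P[:,2]>.095]; print('knob',len(K),K.mean(0), cv2.minEnclosingCircle(K[:,:2].astype(np.float32)))
D=P[abs(P[:,2]-np.median(P[:,2]))<.006]; print('disc',cv2.minEnclosingCircle(D[:,:2].astype(np.float32)))
print(ctrl.current_joint_positions(), ctrl.current_t())
E
```

```text
161
caliper ((0.691959023475647, 0.01507788896560669), (0.0399823933839798, 0.22915157675743103), 1.3861303329467773)
[ 0.09232392 -0.995729    0.6858657  -0.01154328]
mat ((0.3924093544483185, -0.0195896178483963), (0.22078774869441986, 0.2967084050178528), 88.80271911621094)
tray ((0.44630298018455505, -0.2898550033569336), (0.10574561357498169, 0.24202536046504974), 83.91365051269531)
lid [([0.4946, 0.286, 0.0677], 0.73), ([0.2162, 0.3289, 0.0006], 0.58)]
tin []
25302 [0.0725691  0.07309833 0.07432423 0.07568027 0.10388558]
knob 418 [0.49267244 0.28574935 0.10368416] ((0.49372392892837524, 0.28639256954193115), 0.011949966661632061)
disc ((0.493947833776474, 0.2863484025001526), 0.10374099761247635)
[ 5.29980835e-01  2.82970012e-01  1.82136632e-01  1.47000583e+00
 -1.06856505e-05 -3.50820893e-03] 4.4667
```

View pics/w1.png

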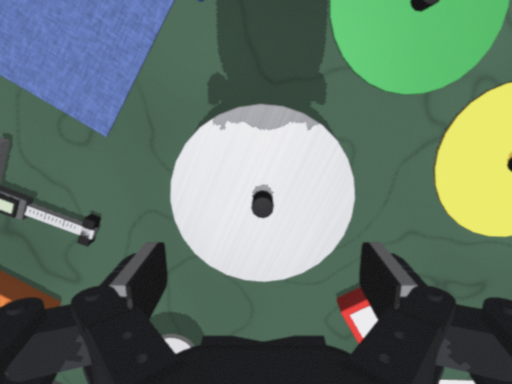

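```bash
cat >> h.py <<'E'
def rect(cam,l,f):
    m=vision.trace(cam,l)[0]['mask'].astype(np.uint8); m=cv2.morphologyEx(m,cv2.MORPH_OPEN,np.ones((3,3)))>0
    P=pts(f,m); return cv2.minAreaRect(P[:,:2].astype(np.float32)),P
E
python3 - <<'E'
from h import *
f=shot('top'); print(rect('top','mat',f)[0], [d['point'] for d in vision.landmark_of('top','mat')])
k=np.array([.4938,.2863]); R=down(np.arctan2(.29,.49)+np.pi/2)
ctrl.move_to([*k,.16],R)
ctrl.set_gripper(.6)
ctrl.move_straight([*k,.098],v=.1,guard=10)
print(ctrl.current_ee_pos(),ctrl.current_wrist_force())
ctrl.set_gripper(0,40)
print(ctrl.current_opening(),ctrl.current_grasp_force())
ctrl.move_straight([*k,.20],v=.12)
print(ctrl.current_opening(),ctrl.current_wrist_force(),ctrl.current_t())
E
```

```text
((0.42859506607055664, -0.02076934278011322), (0.2269897162914276, 0.2241443544626236), 88.6158218383789) [[0.5753, -0.5224, -0.0015], [0.4275, -0.0215, 0.0006]]
[0.49405779 0.28645407 0.0985112 ] [-0.68325868  0.03328437  0.24374913]
0.2685825811084926 38.97179961204529
0.26580593372288946 [ 0.17095154 -0.53251692 -2.84068386] 7.8083
```

```bash
python3 - <<'E'
from h import *
m=[.4275,-.021]; R=down(np.pi/2)
ctrl.move_to([*m,.20],R)
ctrl.move_straight([*m,.06],v=.15)
print(ctrl.move_straight([*m,.029],v=.04,guard=5), ctrl.current_ee_pos())
ctrl.set_gripper(.6)
ctrl.move_straight([*m,.2],v=.2)
ctrl.move_to([.47,.275,.30],down(np.arctan2(.29,.49)+np.pi/2))
f=shot('wrist','w2.png')
for l in ['tin','sleeve_lilac','sleeve_red','sleeve_grey']:
    print(l,[(np.round(d['point'],4).tolist(),round(d['score'],2)) for d in vision.landmark_of('wrist',l)])
    for d in vision.trace('wrist',l)[:1]:
        P=pts(f,d['mask']); 
        if l!='tin': P=P[P[:,2]>.058]
        print(d['score'],len(P),P.mean(0),cv2.minEnclosingCircle(P[:,:2].astype(np.float32)))
print(ctrl.current_t())
E
```

```text
True [ 0.42711768 -0.02100702  0.03129945]
tin [([0.4901, 0.2914, -0.0034], 0.75)]
0.78 21450 [0.49801887 0.28955713 0.01690711] ((0.5083782076835632, 0.2972075343132019), 0.11968955397605896)
sleeve_lilac [([0.4912, 0.2883, -0.0032], 0.54)]
sleeve_red [([0.4594, 0.2732, 0.0038], 0.91)]
0.6 675 [0.46100965 0.27042052 0.06242052] ((0.46148040890693665, 0.27084189653396606), 0.016736658290028572)
sleeve_grey [([0.4925, 0.3242, 0.0023], 0.96)]
0.83 787 [0.49318829 0.32193163 0.06237609] ((0.49360617995262146, 0.32211431860923767), 0.01892722025513649)
13.7917
```

View pics/w2.png

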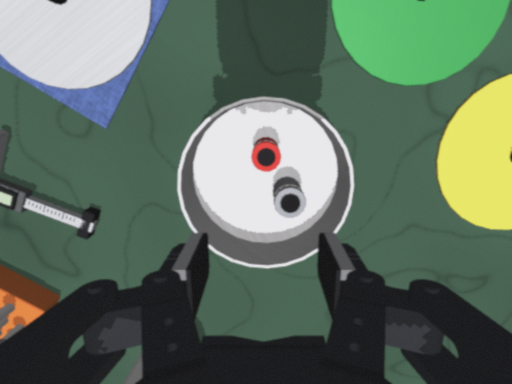

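```bash
python3 - <<'E'
from h import *
f=shot('wrist')
P=pts(f,np.ones((384,512),bool)); P=P[(abs(np.hypot(P[:,0]-.494,P[:,1]-.289)-.098)<.012)&(P[:,2]>.062)&(P[:,2]<.075)]
print('rim',len(P),cv2.fitEllipse(P[:,:2].astype(np.float32)), cv2.minEnclosingCircle(P[:,:2].astype(np.float32)))
ctrl.move_to([.61,0,.23],down(np.pi/2))
f=shot('wrist','w3.png')
for l in ['caliper','cal_jaw','jaw_grip','jaw_face','anvil_face']:
    print(l,[(np.round(d['point'],4).tolist(),round(d['score'],2)) for d in vision.landmark_of('wrist',l)[:2]])
P=pts(f,np.ones((384,512),bool)); np.save('cal.npy',P)
B=P[(P[:,2]>.012)&(P[:,2]<.024)&(P[:,0]>.675)&(P[:,0]<.70)&(P[:,1]>-.12)&(P[:,1]<.14)]
print('bar',cv2.minAreaRect(B[:,:2].astype(np.float32)))
F=P[(P[:,2]>.06)&(P[:,2]<.075)&(P[:,0]>.65)&(abs(P[:,1])<.05)]
print('fin',cv2.minAreaRect(F[:,:2].astype(np.float32)),len(F),F[:,2].mean())
E
```

```text
rim 2226 ((0.4916306138038635, 0.28782206773757935), (0.19378121197223663, 0.1942213475704193), 116.8270492553711) ((0.4922579228878021, 0.2882079780101776), 0.09994594007730484)
caliper [([0.6805, 0.0097, 0.0038], 0.71)]
cal_jaw []
jaw_grip [([0.6863, -0.017, 0.0491], 0.79)]
jaw_face [([0.6385, -0.0288, 0.0166], 0.86)]
anvil_face [([0.6375, -0.0543, 0.0123], 0.74)]
bar ((0.6872601509094238, 0.00922161340713501), (0.024648448452353477, 0.2285100370645523), 0.319742888212204)
fin ((0.6858969330787659, -0.01769185997545719), (0.024521488696336746, 0.012136244215071201), 7.21390438079834) 332 0.06740081457732636
```

View pics/w3.png

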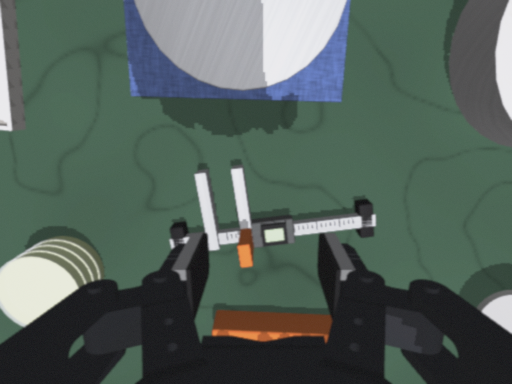

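```bash
python3 - <<'E'
from h import *
P=np.load('cal.npy')
c=np.array([.6858,0.009]); th=np.radians(7)
for i in range(4):
    x=np.array([np.cos(th),np.sin(th)]); y=np.array([-x[1],x[0]])
    q=(P[:,:2]-c)@np.stack([x,y],1)
    s=(P[:,2]>.014)&(P[:,2]<.024)&(abs(q[:,0])<.009)&(abs(q[:,1])<.13)&((q[:,1]>.02)|(q[:,1]<-.09))
    Q=q[s]; a,b=np.polyfit(Q[:,1],Q[:,0],1); th-=np.arctan(a); c=c+b*x
s=(P[:,2]>.008)&(abs(q[:,0])<.006)&(abs(q[:,1])<.14)
print(np.degrees(th),c,len(Q),q[s][:,1].min(),q[s][:,1].max())
# anvil jaw
s=(P[:,2]>.018)&(P[:,2]<.03)&(q[:,0]<-.02)&(q[:,0]>-.085)&(abs(q[:,1]+.05)<.04)
A=q[s]; h,e=np.histogram(A[:,1],bins=np.arange(-.09,-.01,.002)); print([(round(e[i],3),int(h[i])) for i in range(len(h))], A[:,0].min())
for n,v in [('jg',(.6863,-.0172)),('af',(.6375,-.0543)),('jf',(.6385,-.0288))]: print(n,(np.array(v)-c)@np.stack([x,y],1))
E
```

```text
5.597569574636458 [0.67962879 0.0082971 ] 1377 -0.11388388606451207 0.11537598655470804
[(np.float64(-0.09), 0), (np.float64(-0.088), 0), (np.float64(-0.086), 0), (np.float64(-0.084), 0), (np.float64(-0.082), 0), (np.float64(-0.08), 0), (np.float64(-0.078), 0), (np.float64(-0.076), 0), (np.float64(-0.074), 20), (np.float64(-0.072), 88), (np.float64(-0.07), 93), (np.float64(-0.068), 90), (np.float64(-0.066), 93), (np.float64(-0.064), 93), (np.float64(-0.062), 113), (np.float64(-0.06), 11), (np.float64(-0.058), 0), (np.float64(-0.056), 0), (np.float64(-0.054), 0), (np.float64(-0.052), 0), (np.float64(-0.05), 0), (np.float64(-0.048), 0), (np.float64(-0.046), 0), (np.float64(-0.044), 0), (np.float64(-0.042), 0), (np.float64(-0.04), 0), (np.float64(-0.038), 0), (np.float64(-0.036), 12), (np.float64(-0.034), 81), (np.float64(-0.032), 100), (np.float64(-0.03), 93), (np.float64(-0.028), 99), (np.float64(-0.026), 94), (np.float64(-0.024), 101), (np.float64(-0.022), 16), (np.float64(-0.02), 0), (np.float64(-0.018), 0), (np.float64(-0.016), 0), (np.float64(-0.014), 0)] -0.07453395069944545
jg [ 0.00410033 -0.02603448]
af [-0.04814995 -0.05809316]
jf [-0.04461687 -0.03281931]
```

```bash
python3 - <<'E'
from h import *
P=np.load('cal.npy')
c=np.array([.6855,0.009]); th=np.radians(6.8)
M=np.array([[np.cos(th),-np.sin(th)],[np.sin(th),np.cos(th)]])
q=(P[:,:2]-c)@M
for lo,hi in ((-.08,-.055),(-.042,-.018)):
    s=(P[:,2]>.019)&(P[:,2]<.03)&(q[:,0]<-.018)&(q[:,0]>-.09)&(q[:,1]>lo)&(q[:,1]<hi)
    print(s.sum(),cv2.minAreaRect((q[s]*1000).astype(np.float32)),np.median(P[s,2]))
s=(P[:,2]>.010)&(P[:,2]<.03)&(abs(q[:,0])<.02)&(abs(q[:,1])<.14)
B=q[s]*1000
for y in range(-115,120,10):
    b=B[(B[:,1]>=y)&(B[:,1]<y+10),0]
    if len(b): print(y,len(b),np.percentile(b,[2,98]).round(1))
E
```

```text
675 ((-48.98603820800781, -65.52263641357422), (61.96653366088867, 12.442937850952148), 0.57225501537323) 0.02420141766151912
669 ((-49.28667449951172, -27.190834045410156), (62.589786529541016, 12.290824890136719), 0.7182992696762085) 0.024285244888718083
-115 119 [-19.7   1.5]
-105 149 [-19.6  -2.8]
-95 18 [-8.8 -3.8]
-85 2 [-9.2 -8.9]
-75 107 [-19.7   6.8]
-65 214 [-19.5   6.6]
-55 123 [-9.4  3.9]
-45 114 [-9.8  3.8]
-35 54 [-19.9  -8.4]
-25 187 [-18.8  11.1]
-15 249 [-17.9  10.1]
-5 259 [-18.    8.8]
5 259 [-18.2   8.6]
15 247 [-18.2  10. ]
25 131 [-12.    6.8]
35 130 [-10.5   3.2]
45 124 [-10.7   2.6]
55 129 [-11.    2.7]
65 128 [-11.1   2.6]
75 129 [-11.    2.4]
85 132 [-11.2   2.4]
95 259 [-19.1  14.7]
105 242 [-19.  14.]
115 6 [-10.9  -1.5]
```

```bash
cat >> h.py <<'E'
TH=np.radians(7.4); CX=np.array([np.cos(TH),np.sin(TH)]); CY=np.array([-CX[1],CX[0]]); CO=np.array([.6820,.0096])
def cal(x,y,z): return [*(CO+x*CX+y*CY),z]
RF=down(TH+np.pi/2)   # closing along caliper y
RS=down(TH)           # closing along caliper x
def locjaw(): # tcp in caliper frame
    d=np.array(ctrl.current_ee_pos()); q=d[:2]-CO; return np.round([q@CX,q@CY,d[2]],4)
E
python3 - <<'E'
from h import *
y=-.0276
ctrl.move_to(cal(0,y,.12),RF)
ctrl.set_gripper(.45,20)
print(ctrl.move_straight(cal(0,y,.054),v=.1,guard=8))
ctrl.set_gripper(0,20)
print(ctrl.current_opening(),ctrl.current_wrist_force(),locjaw())
print(ctrl.move_straight(cal(0,.0445,.054),v=.05,guard=15))
print(ctrl.current_opening(),ctrl.current_wrist_force(),locjaw())
ctrl.set_gripper(.4)
ctrl.move_straight(cal(0,.0445,.13),v=.2)
print(ctrl.current_t())
E
```

```text
False
0.13579603420326877 [-0.19745902  0.83900258  5.57053791] [ 0.0004 -0.0277  0.0547]
False
0.13254393146181084 [-1.18980831  0.35596742  7.04619849] [0.0004 0.0446 0.0548]
19.8583
```

```bash
cat >> h.py <<'E'
def pick(xy,yaw,op=.62):
    R=down(yaw)
    ctrl.set_gripper(op)
    ctrl.move_to([*xy,.16],R)
    print('down guard',ctrl.move_straight([*xy,.051],v=.1,guard=8))
    ctrl.set_gripper(0,25)
    print('grip',ctrl.current_opening(),ctrl.current_grasp_force(),ctrl.current_ee_pos())
    ctrl.move_straight([*xy,.17],v=.15)
    print('held',ctrl.current_opening(),ctrl.current_wrist_force())
def stand(x,y,r):
    ctrl.move_to(cal(x,y,.16),RS)
    ctrl.move_straight(cal(x,y,.065),v=.15)
    print('touch',ctrl.move_straight(cal(x,y,.044),v=.02,guard=2.5),locjaw())
    ctrl.set_gripper((2*r+.014)/.085)
    ctrl.move_straight(cal(x,y,.17),v=.2)
E
python3 - <<'E'
from h import *
pick([.4615,.2708],np.radians(-32))
stand(-.05,-.060+.017+.0025,.017)
ctrl.move_to(cal(-.08,0,.24),RF)
f=shot('wrist','w4.png')
P=pts(f,np.ones((384,512),bool)); q=(P[:,:2]-CO)@np.stack([CX,CY],1)
s=(P[:,2]>.05)&(P[:,2]<.068)&(abs(q[:,0]+.05)<.03)&(abs(q[:,1]+.04)<.03)
print('sleeve top',cv2.minEnclosingCircle((q[s]*1000).astype(np.float32)),np.median(P[s,2]))
for lo,hi in ((-.08,-.055),(.02,.07)):
    s=(P[:,2]>.019)&(P[:,2]<.03)&(q[:,0]<-.022)&(q[:,0]>-.09)&(q[:,1]>lo)&(q[:,1]<hi)
    print(s.sum(),cv2.minAreaRect((q[s]*1000).astype(np.float32)))
s=(P[:,2]>.06)&(P[:,2]<.075)&(abs(q[:,0])<.03)&(q[:,1]>.02)&(q[:,1]<.07)
print('fin',cv2.minAreaRect((q[s]*1000).astype(np.float32)))
print(ctrl.current_t())
E
```

```text
down guard False
grip 0.3902235176861162 24.947771430015564 [0.46182088 0.2710336  0.05154977]
held 0.39366358358627074 [-0.62630545 -0.00262477 -0.38170563]
touch True [-0.0503 -0.0405  0.0474]
sleeve top ((-50.55742645263672, -40.92082977294922), 16.90263557434082) 0.058314403180700136
515 ((-49.724693298339844, -66.15870666503906), (12.299372673034668, 55.4361686706543), 89.96741485595703)
571 ((-50.07780456542969, 42.9308967590332), (55.51210021972656, 12.088483810424805), 0.1758672147989273)
fin ((0.012462615966796875, 43.1698112487793), (23.92201042175293, 12.199106216430664), 0.536131739616394)
30.375
```

View pics/w4.png

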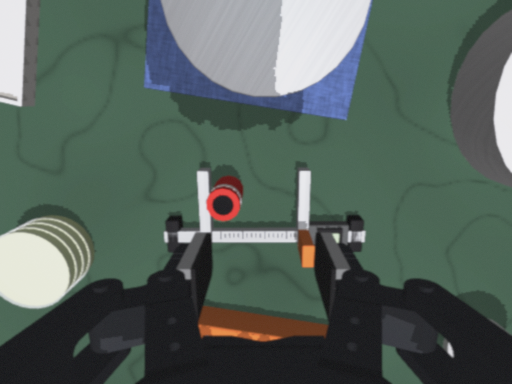

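```bash
cat >> h.py <<'E'
def measure(d,y0=.043):
    ctrl.set_gripper(.4)
    ctrl.move_to(cal(0,y0,.13),RF)
    ctrl.move_straight(cal(0,y0,.054),v=.1,guard=8)
    ctrl.set_gripper(0,20)
    yc=-.060+d+.006
    ctrl.move_straight(cal(0,yc+.012,.054),v=.05,guard=20); print('near',locjaw(),ctrl.current_wrist_force())
    g=False
    b=np.array(ctrl.current_wrist_force())[:2]@CY
    y=yc+.011
    while y>yc-.004:
        g=ctrl.move_straight(cal(0,y,.054),v=.01,guard=5)
        F=np.array(ctrl.current_wrist_force())[:2]@CY
        if y<yc+.003: print(round(y-yc,4),locjaw()[1],round(F-b,2),g)
        if F-b>3.5 or g: break
        y-=.0005
    ctrl.pause(.8)
    print('press',locjaw(),(np.array(ctrl.current_wrist_force())[:2]@CY)-b,ctrl.current_opening())
E
python3 - <<'E'
from h import *
measure(.034)
f=shot('wrist')
f=shot('side')
P=pts(f,np.ones((384,512),bool)); q=(P[:,:2]-CO)@np.stack([CX,CY],1)
print(ctrl.current_t())
E
```

```text
near [ 0.0006 -0.0083  0.0548] [ 0.92617456 -1.42981359  6.10905723]
press [ 0.0006 -0.0119  0.0548] 3.770958869859138 0.1382931759018079
36.3333
```

```bash
cat >> h.py <<'E'
def F(): return np.array(ctrl.current_wrist_force())[:2]@CY
def press(y,yend,rise=2.5):
    L=[]
    while y>yend:
        y-=.0005
        g=ctrl.move_straight(cal(0,y,.054),v=.01,guard=8)
        f=F(); L.append((round(y*1e3,1),round(f,2)))
        base=np.median([l[1] for l in L[:6]])
        if g or (len(L)>5 and f-base>rise): break
    ctrl.pause(.8)
    print(L); print('press',locjaw(),F()-base,ctrl.current_opening(),'moment',ctrl.current_torque())
E
python3 - <<'E'
from h import *
press(-.0119,-.024)
print(ctrl.current_t())
E
```

```text
[(-12.4, np.float64(1.74)), (-12.9, np.float64(1.04)), (-13.4, np.float64(0.71)), (-13.9, np.float64(0.73)), (-14.4, np.float64(1.11)), (-14.9, np.float64(0.32)), (-15.4, np.float64(0.18)), (-15.9, np.float64(0.55)), (-16.4, np.float64(2.34)), (-16.9, np.float64(1.73)), (-17.4, np.float64(1.67)), (-17.9, np.float64(1.9)), (-18.4, np.float64(2.06)), (-18.9, np.float64(1.78)), (-19.4, np.float64(2.98)), (-19.9, np.float64(4.9))]
press [ 0.0006 -0.0192  0.0548] 3.153849837111215 0.1355894217649234 moment [ 1.0518421   0.08340069 -0.26953372]
41.1333
```

```bash
cat >> h.py <<'E'
def openjaw():
    print('open',ctrl.move_straight(cal(0,.043,.054),v=.05,guard=15))
    ctrl.set_gripper(.4); ctrl.move_straight(cal(0,.043,.15),v=.2)
def look(fn=None):
    ctrl.move_to(cal(-.08,0,.24),RF)
    f=shot('wrist',fn)
    P=pts(f,np.ones((384,512),bool)); q=(P[:,:2]-CO)@np.stack([CX,CY],1)
    s=(P[:,2]>.05)&(P[:,2]<.068)&(abs(q[:,0]+.05)<.03)&(abs(q[:,1]+.04)<.03)
    c=cv2.minEnclosingCircle(q[s].astype(np.float32)); print('sleeve top',c)
    s=(P[:,2]>.06)&(P[:,2]<.075)&(abs(q[:,0])<.03)&(q[:,1]>-.03)&(q[:,1]<.07)
    print('fin',cv2.minAreaRect((q[s]*1000).astype(np.float32)))
    return c[0]
def totray(c,dx,r):
    p=cal(c[0],c[1],0)[:2]; z=.047
    ctrl.set_gripper((2*r+.016)/.085); ctrl.move_to([*p,.14],RS)
    print('g',ctrl.move_straight([*p,z],v=.1,guard=8)); ctrl.set_gripper(0,25)
    print('grip',ctrl.current_opening(),ctrl.current_ee_pos())
    ctrl.move_straight([*p,.17],v=.15)
    a=np.radians(-6.1); t=np.array([.446,-.292])+dx*np.array([np.cos(a),np.sin(a)])
    R=down(a)
    ctrl.move_to([*t,.17],R); ctrl.move_straight([*t,.07],v=.15)
    print('touch',ctrl.move_straight([*t,.046],v=.02,guard=2.5),ctrl.current_ee_pos())
    ctrl.set_gripper((2*r+.016)/.085); ctrl.move_straight([*t,.17],v=.2)
E
python3 - <<'E'
from h import *
openjaw()
c=look()
totray(c,.05,.017)
f=shot('top','top2.png'); P=pts(f,np.ones((384,512),bool))
s=(P[:,2]>.055)&(P[:,2]<.075)&(abs(P[:,0]-.49)<.04)&(abs(P[:,1]+.3)<.04); print(s.sum(),P[s].mean(0) if s.any() else 0)
for l in ['sleeve_red','lid']: print(l,[(np.round(d['point'],4).tolist(),round(d['score'],2)) for d in vision.landmark_of('top',l)])
print(ctrl.current_t())
E
```

```text
open False
sleeve top ((-0.05053152143955231, -0.0427897684276104), 0.017095323652029037)
fin ((0.0, 0.0), (0.0, 0.0), 0.0)
g False
grip 0.38857855988147744 [ 0.63789475 -0.03935989  0.04776538]
touch True [ 0.49547428 -0.29724945  0.0516253 ]
0 0
sleeve_red []
lid [([0.4314, -0.0535, 0.006], 0.89), ([0.2993, 0.5587, 0.002], 0.73), ([0.2147, 0.3312, -0.0014], 0.69)]
52.15
```

View pics/top2.png

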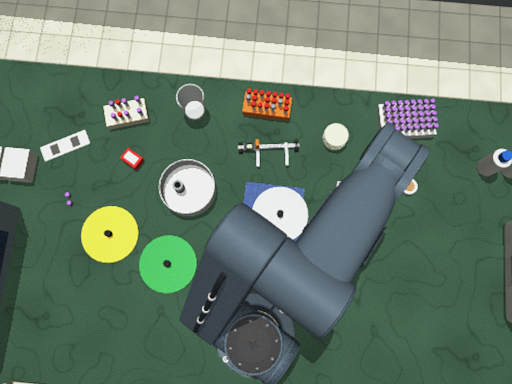

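```bash
python3 - <<'E'
from h import *
pick([.4936,.3221],0,.68)
stand(-.05,-.060+.019+.0025,.019)
c=look('w5.png')
print(ctrl.current_t())
E
```

```text
down guard False
grip 0.434372631876451 24.835512042045593 [0.49391188 0.32228649 0.05159526]
held 0.4352716454759559 [-1.0810805  -0.77613171 -1.2898548 ]
touch True [-0.0503 -0.0385  0.0475]
sleeve top ((-0.049975864589214325, -0.037973880767822266), 0.01922900229692459)
fin ((-0.1995248794555664, 41.67441177368164), (12.167817115783691, 23.60964012145996), 89.05211639404297)
62.6083
```

View pics/w5.png

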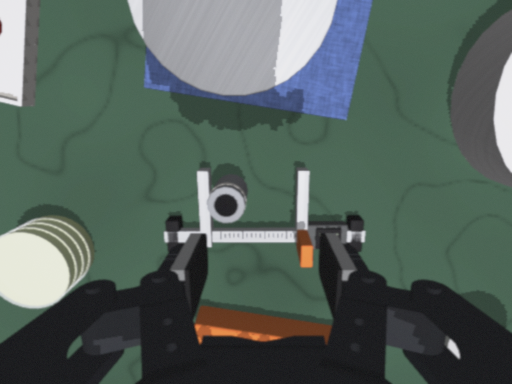

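```bash
python3 - <<'E'
from h import *
y0=.0417
ctrl.set_gripper(.4)
ctrl.move_to(cal(0,y0,.13),RF)
ctrl.move_straight(cal(0,y0,.054),v=.1,guard=8)
ctrl.set_gripper(0,20)
ctrl.move_straight(cal(0,-.008,.054),v=.05,guard=15); print(locjaw(),F())
press(-.008,-.0195,2.5)
print(ctrl.current_t())
E
```

```text
[ 0.0005 -0.0083  0.0548] -1.8560684170659552
[(-8.5, np.float64(0.15)), (-9.0, np.float64(0.76)), (-9.5, np.float64(0.68)), (-10.0, np.float64(1.96)), (-10.5, np.float64(1.2)), (-11.0, np.float64(1.45)), (-11.5, np.float64(1.11)), (-12.0, np.float64(1.82)), (-12.5, np.float64(1.34)), (-13.0, np.float64(1.38)), (-13.5, np.float64(2.27)), (-14.0, np.float64(1.33)), (-14.5, np.float64(1.76)), (-15.0, np.float64(1.8)), (-15.5, np.float64(2.86)), (-16.0, np.float64(5.79))]
press [ 0.0006 -0.0153  0.0548] 5.25305195143541 0.13360739603065527 moment [ 1.0858551   0.15704768 -0.27637732]
70.7167
```

```bash
python3 - <<'E'
from h import *
openjaw()
c=look()
totray(c,-.05,.019)
ctrl.move_to([.40,-.16,.33],down(np.pi/2))
f=shot('wrist','w6.png')
for l in ['sleeve_red','sleeve_grey','tray','lid']: print(l,[(np.round(d['point'],4).tolist(),round(d['score'],2)) for d in vision.landmark_of('wrist',l)])
P=pts(f,vision.trace('wrist','lid')[0]['mask'])
K=P[(P[:,2]>.03)&(P[:,2]<.05)]; print('knob',len(K),cv2.minEnclosingCircle(K[:,:2].astype(np.float32)),K[:,2].max())
print(ctrl.current_t())
E
```

```text
open False
sleeve top ((-0.050307925790548325, -0.04113307222723961), 0.019122138619422913)
fin ((0.0, 0.0), (0.0, 0.0), 0.0)
g False
grip 0.4404360553429158 [ 0.63790333 -0.03769781  0.0477873 ]
touch True [ 0.39626271 -0.28667241  0.05155991]
sleeve_red [([0.4943, -0.293, 0.0033], 0.66)]
sleeve_grey [([0.3945, -0.2865, 0.0016], 0.63)]
tray [([0.4433, -0.2943, -0.0004], 0.79), ([0.4296, -0.0532, 0.0011], 0.74)]
lid [([0.4296, -0.054, 0.0024], 0.86)]
knob 263 ((0.4299701154232025, -0.05507693439722061), 0.011977818794548512) 0.0395492924067804
83.3083
```

View pics/w6.png

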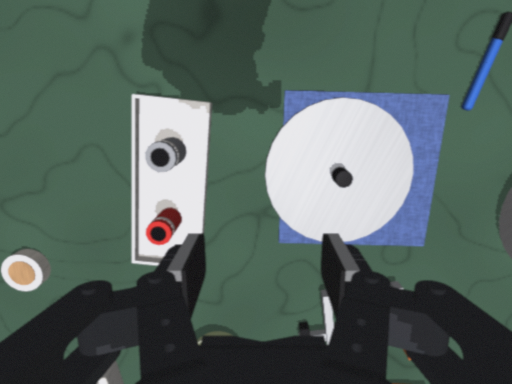

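```bash
python3 - <<'E'
from h import *
from scipy.optimize import least_squares
def fit(q): 
    # outer edge: farthest points per angle bin
    c=np.array([.492,.288])
    for _ in range(3):
        d=q-c; a=np.arctan2(d[:,1],d[:,0]); r=np.hypot(*d.T); b=((a+np.pi)/(2*np.pi)*48).astype(int)
        E=np.array([q[b==k][np.argmax(r[b==k])] for k in range(48) if (b==k).sum()>2])
        s=least_squares(lambda p:np.hypot(E[:,0]-p[0],E[:,1]-p[1])-p[2],[*c,.1],loss='soft_l1',f_scale=.001).x; c=s[:2]
    return s,len(E)
b=np.arctan2(.288,.492)
for off in (0,150):
    R=down(b+np.pi/2+np.radians(off)); view=-R[:2,0]*.035
    p=np.array([.492,.288])-view
    ctrl.move_to([*p,.32],R); f=shot('wrist')
    P=pts(f,np.ones((384,512),bool)); s=(abs(np.hypot(P[:,0]-.492,P[:,1]-.288)-.098)<.015)&(P[:,2]>.06)&(P[:,2]<.076)
    print(off,fit(P[s][:,:2]),np.median(P[s,2]))
R=down(np.pi/2); k=[.43,-.055]
for off in (0,):
    ctrl.move_to([k[0]-.035,k[1],.22],R); f=shot('wrist')
    P=pts(f,vision.trace('wrist','lid')[0]['mask'])
    K=P[(P[:,2]>.03)&(P[:,2]<.05)]; print('knob',cv2.minEnclosingCircle(K[:,:2].astype(np.float32)))
    D=P[(P[:,2]<.02)]; print('disc',cv2.minEnclosingCircle(D[:,:2].astype(np.float32)),D[:,2].min(),D[:,2].max())
print(ctrl.current_t())
E
```

```text
0 (array([0.49196774, 0.28791254, 0.0994017 ]), 48) 0.06773548627865794
150 (array([0.49224548, 0.28896564, 0.09937859]), 48) 0.06772119759420767
knob ((0.42986029386520386, -0.05495486035943031), 0.011825221590697765)
disc ((0.4315573573112488, -0.05559660866856575), 0.10656832158565521) -0.0036300942092454824 0.019922660560511785
89.5167
```

```bash
python3 - <<'E'
from h import *
k=[.4299,-.055]; R=down(np.pi/2)
ctrl.set_gripper(.6); ctrl.move_to([*k,.12],R)
print(ctrl.move_straight([*k,.031],v=.1,guard=8),ctrl.current_ee_pos())
ctrl.set_gripper(0,40); print(ctrl.current_opening())
ctrl.move_straight([*k,.2],v=.12); print(ctrl.current_wrist_force(),ctrl.current_opening())
t=[.4921,.2884]; R=down(np.arctan2(.288,.492)+np.pi/2)
ctrl.move_to([*t,.2],R); ctrl.move_straight([*t,.115],v=.12)
print(ctrl.move_straight([*t,.095],v=.03,guard=5),ctrl.current_ee_pos(),ctrl.current_wrist_force())
ctrl.set_gripper(.6); ctrl.move_straight([*t,.2],v=.15)
ctrl.move_to([.46,.268,.32],R)
f=shot('wrist','w7.png')
P=pts(f,vision.trace('wrist','lid')[0]['mask'])
K=P[P[:,2]>.095]; D=P[(P[:,2]<.085)&(P[:,2]>.06)]
print('knob',cv2.minEnclosingCircle(K[:,:2].astype(np.float32)),'disc',cv2.minEnclosingCircle(D[:,:2].astype(np.float32)),np.percentile(D[:,2],[2,98]))
f=shot('top','top3.png'); print(ctrl.current_t())
E
```

```text
False [ 0.43037353 -0.05506252  0.03163201]
0.2704372857385196
[-0.20320706  0.21007027 -3.42677825] 0.2659293941774754
True [0.49207015 0.28837353 0.09813618] [2.01437606 1.61006139 1.06725884]
knob ((0.47552934288978577, 0.2756010591983795), 0.031291596591472626) disc ((0.49197033047676086, 0.28681257367134094), 0.103814035654068) [0.07278388 0.07588666]
97.85
```

View pics/w7.png

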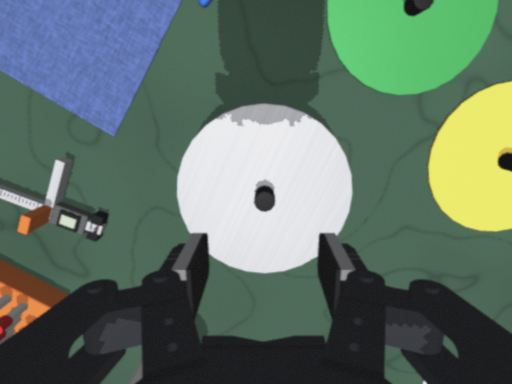

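View pics/top3.png

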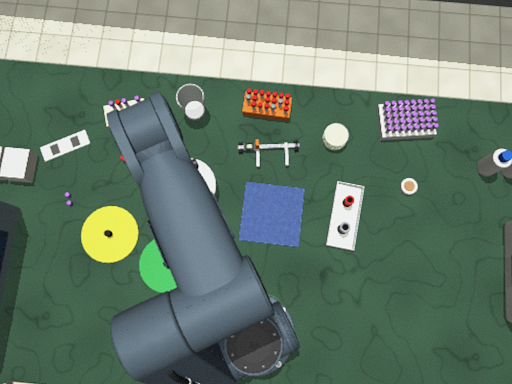

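The lid at (264,188) lies flat and within 2 mm of the tin's centre. Both sleeves stand in the tray at (349,201) and (344,228), and the jaw is open.

```bash
python3 -c "
from h import *
print(ctrl.job_done())"
```

```text
the job is handed in; nothing more can be done
None
```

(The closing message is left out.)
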